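# Post a hex nut through the parts bin's spring flap

## Robot

A 7-joint arm with a two-finger parallel gripper is mounted at the origin on the work surface. World frame = base frame: x ahead of the robot, y to its left, z up, the work surface at z = 0. Lengths are in m, angles in degrees, forces in N, time in s.
With the tool pointing down it reaches from about 0.4 to 0.875 m from the base axis. Payload 6.5 kg.
Tool frame: the origin (TCP) lies on the front face of the gripper's body, between the roots of the fingers; the fingertips stand 64 mm ahead of it and the grasp point (between the pads) lies 45 mm ahead of it; z points along the fingers, y is the line along which they close (so a half turn about z gives the same grasp; the last joint's range is limited). The gripper opens to 88 mm and grips with 3 to 60 N. Pads are 18 mm wide; open, the fingers measure 123 mm over their backs; the gripper's body (75 mm by 187 mm) begins 45 mm behind the grasp point.
Start: joints at [64.905, 30.733, -0.252, 88.115, 0.149, 61.152, -4.079], TCP at [0.236, -0.606, 0.303] pointing down, gripper open.
Joint ranges: [-154.64, 154.64], [-21.42, 123.67], [-72.66, 72.17], [13.99, 137.28], [-74.86, 254.86], [10.95, 109.41], [-158.01, 158.01]. Speed limits (degrees/s): [136.94, 136.94, 180, 180, 180, 180, 180].

## Interface

Orientations are given as [roll, pitch, yaw] about the fixed x, y, z axes, in that order (R = Rz(yaw) Ry(pitch) Rx(roll)).
In Python, from rig import * gives the robot as it stands.
- The arm moves only by the tool apply_moves, never from a script. Its argument "commands" is a list that holds one entry, the list of rows, each a list of 7 numbers: the opening, from -1 (shut) to 1 (fully open), then the shift along the tool's x, y, z normalised to -1 to 1, where 1 is 0.2 m, then the turn, a rotation vector about the tool's x, y, z normalised to -1 to 1, where 1 is pi/2 rad. In form: [[[gripper, tx, ty, tz, wx, wy, wz], ...]]. A call has 1 to 10 rows; each row is the pose to reach, as a shift and turn from the pose commanded when the call began, along the tool's axes at that moment; what a row does not reach only later rows make up. A row lasts 1/12 s, in which the tool goes at most 41.7 mm and 7.16 degrees, less where a joint would pass 70% of its speed; a pose out of reach is approached as far as the arm can. A call with a number of a shift or a turn outside -1 to 1 is refused whole. A call with a gripper value outside its range is refused whole. The fingers move at their own pace and stop on an object; "force" is the grip in N (left out, the last holds). Time passes only in rows, so rows that repeat a pose let the fingers close. It gives the time, the measured TCP pose, the force, the opening and the grip force at its end, in the units of the state.
- state(): the state, without advancing time (a new reading comes with each control period).
- capture(name): name is "scene" or "side" or "wrist"; returns (picture, depth): 400x640x3 uint8, red, green, blue; 400x640 float32, m along the optical axis (not along the pixel's ray), 0 where there is no reading.
- camera_model(name): a dict with "vertical_fov" (degrees; the focal length in pixels is half the picture's height over the tangent of half this angle, whatever the lens; pixels are square), "cx", "cy" (the principal point, pixels), "k1" (the pictures are not rectified: a ray, as slopes to the right and down, at radius r is drawn at 1 + k1 r^2 times it, then the intrinsics apply), "extrinsics" (4x4, takes a point from camera to world coordinates); the wrist camera has in their place "mount" (4x4, takes a point from camera to tool coordinates, whose origin is the TCP and whose axes are the flange's). Camera axes: x right, y up, looking along -z (the intrinsics and any distortion apply to the point x, -y, -z); pixel columns grow to the right and rows downward; lengths in m; the calibration is good to about 2 mm. A picture is of the moment at which its call begins: read the wrist's pose just before it. camera_model takes no time and is no camera call.
- hand_in(): hands the job in; it is judged then, once.
The state is a dict: "time_s": time; "joint_pos": joint angles; "joint_velocities": joint speeds; "joint_torque": joint torques, N m; "tcp_pos": TCP position; "eef_rot": TCP orientation; "force": force on the tool from outside, world axes, zero at the start; "torque": the same for the moment, N m; "width": finger opening in m; "grasp_force": force on a finger pad.
Only numpy, scipy, OpenCV 4.12 (cv2) and the standard library are available. Lean on these libraries where they do the work, as an engineer would, in place of code of your own. Each camera call takes 0.05 s, during which the arm holds its last target. There are 200 camera calls.

## Task

Put the big loose hex nut away in the blue parts bin: push the yellow spring flap open with one finger and, while that finger keeps it open, push the nut along the shelf with the other finger until it drops into the bin. Then draw back so that the flap swings shut by itself. Slide the nut only, never pick it up, and leave the other things on the bench where they are.

Things in the scene. Friction and masses are not known exactly. Their poses are not given: they have to be found in the camera images.
- bin: Blue plastic parts bin, fixed. Origin on the bench under the middle of the flap line; x is the way the nut travels, y left of it, z up. A loading shelf (x -170 to 0, top at z 65, rear end open) leads to a well (x 0 to 150, floor at z 6, open top). Both 116 wide inside; walls 5 thick, top at z 83. Lengths in mm. Nothing spans the top, so fingers can come straight down before and behind the nut.
- bin_edge (a point): The middle of the shelf's end, at the flap line: bin x 0, y 0, z 65 mm (fixed to the bin). The nut drops into the well once it is pushed past here. Fingers may travel on over the well, between its side walls.
- bin_hinge (a point): Foot of the flap's upright hinge: bin x 0, y +55 mm, z 65 mm (fixed). A thin hinge post right beside it, at y +60, rises to z 117 mm.
- nut: Steel hex nut, 36 mm across flats (42 mm across corners), 22 mm high, about 0.12 kg (varies), with a 20 mm hole. Origin at the centre of its underside, z along its hole. It starts lying flat on the loading shelf, its centre 75 to 105 mm before the flap line and within 15 mm of the shelf's middle line, at any yaw.
- flap (a joint): Yellow upright flap, rad: 0 shut (across the shelf's end) to 1.5 open, its free edge swinging to the bin's +x over the well, about the upright hinge. 3 mm thick, 108 mm hinge to free edge, z 67 to 107 mm above the bench. A light spring (0.024 N m shut + 0.08 N m per rad) shuts it within about 1 s. A finger near the middle line pushing to +x opens it; over 85 mm past the line it may slip past the free edge.
- flap_edge (a point): The middle of the flap's free upright edge, 87 mm above the bin's origin; moves with the flap.
- hammer: Bystander: hammer with blue grip, 300 mm long, lying on the bench. Leave alone.
- wrench: Bystander: chrome socket wrench with black grip, 245 mm long, lying on the bench. Leave alone.
- jar: Bystander: glass jar of small hex nuts, 76 mm wide, 101 mm tall. Leave alone.
- can: Bystander: spray can with red label, 60 mm wide, 160 mm tall. Leave alone.
- socket: Bystander: chrome socket, 30 mm wide, 45 mm tall, standing on the bench beside the bin, on its -y side. Leave alone.
- bolt: Bystander: brass bolt, head down, 30 mm wide, 57 mm tall, standing on the bench beside the bin, on its +y side. Leave alone.
There are look-alikes about, which are no part of the job. What is shaped like the nut but pink is not meant.

How it is judged:
By the outcome, as a careful person would: the job done as asked, in the order asked, and still so for the second after the job is handed in, with the robot touching nothing.
It also fails if it takes over 35 s, if anything falls off the work surface, if the arm or the gripper's body presses on something with over 40 N, if the wrist force passes 120 N, or if a joint passes its speed limit or range.

## Working session

There is one attempt and no reset: what is moved stays moved. The work goes in short steps, Python scripts to look and compute and a tool call to move; the robot and the scene stay as the last step left them, time stands still between calls to the robot, and variables do not carry over. Pictures are saved under pics/ and viewed, at most 10 in all, crops included, and the job is handed in when it is done.

Besides the shell and the picture viewer there is one more tool, called after "Call:" as a command line: name --argument value ..., lists and objects as JSON in quotes. apply_moves: Moves the arm, as the interface text tells. Scaled input: -1 to 1 covers 0.2 m each way for a shift and pi/2 rad each way for a turn. Its arguments: {"type":"object","properties":{"commands":{"type":"array","items":{"type":"array","items":{"type":"array","items":{"type":"number"}}}},"force":{"type":"number"}},"required":["commands"]}

```bash
mkdir -p pics; ls
cat > h.py <<'E'
from rig import *
import numpy as np, cv2
from scipy.spatial.transform import Rotation as R
def T():
    s=state(); M=np.eye(4); M[:3,:3]=R.from_euler('xyz',s['eef_rot'],degrees=True).as_matrix(); M[:3,3]=s['tcp_pos']; return M
def grab(n):
    m=camera_model(n); E=T()@np.array(m['mount']) if n=='wrist' else np.array(m['extrinsics'])
    p,d=capture(n); return p,d,m,E
def cloud(d,m,E):
    f=200/np.tan(np.radians(m['vertical_fov'])/2); v,u=np.mgrid[0:400,0:640].astype(float)
    K=np.array([[f,0,m['cx']],[0,f,m['cy']],[0,0,1]])
    q=cv2.undistortPoints(np.stack([u.ravel(),v.ravel()],1)[:,None],K,np.array([m['k1'],0,0,0,0.]))[:,0].reshape(400,640,2)
    P=np.stack([q[...,0]*d,-q[...,1]*d,-d],-1)
    return P@E[:3,:3].T+E[:3,3]
E
python3 - <<'E'
from h import *
print(state())
for n in ['scene','side','wrist']:
    p,d,m,E=grab(n); cv2.imwrite(f'pics/{n}0.png',p[...,::-1]); np.savez(f'/tmp/{n}0.npz',p=p,P=cloud(d,m,E),d=d); print(n,m['vertical_fov'],m['k1'],E.round(3).tolist())
a=cv2.imread('pics/scene0.png');b=cv2.imread('pics/side0.png')
E
```

```text
pics
{'time_s': 0.0, 'joint_pos': array([64.90536341, 30.77803849, -0.25648696, 88.16913145,  0.15013749,
       61.15052187, -4.07878579]), 'joint_velocities': array([0.02636719, 0.06756668, 0.00591918, 0.07347048, 0.03302735,
       0.00464036, 0.0282202 ]), 'joint_torque': array([-7.71067207e-04, -5.70985866e+01,  9.90212336e-01, -2.51603776e+01,
       -5.64356893e-02,  1.78960722e-02,  1.65962938e-04]), 'tcp_pos': array([ 0.23596158, -0.6051329 ,  0.30184316]), 'eef_rot': array([-1.79902900e+02,  7.05754950e-03,  2.13088857e+01]), 'force': array([-0.50518942, -0.48302345, -0.31776   ]), 'torque': array([ 0.01193839, -0.01362206, -0.02690364]), 'grasp_force': 0.0, 'width': 0.08825092591669866}
scene 47.33479503420671 -0.09691738334156914 [[0.104, -0.762, 0.639, 1.548], [0.995, 0.084, -0.062, -0.064], [-0.006, 0.642, 0.766, 1.237], [0.0, 0.0, 0.0, 1.0]]
side 54.504467940571985 0.011184819154417247 [[-0.998, 0.05, -0.029, 0.564], [-0.056, -0.717, 0.695, 0.737], [0.014, 0.695, 0.719, 0.813], [0.0, 0.0, 0.0, 1.0]]
wrist 70.65114110001835 -0.04973885613821436 [[0.364, 0.899, 0.245, 0.298], [-0.931, 0.352, 0.094, -0.581], [-0.001, -0.262, 0.965, 0.384], [0.0, 0.0, 0.0, 1.0]]
```

View pics/scene0.png

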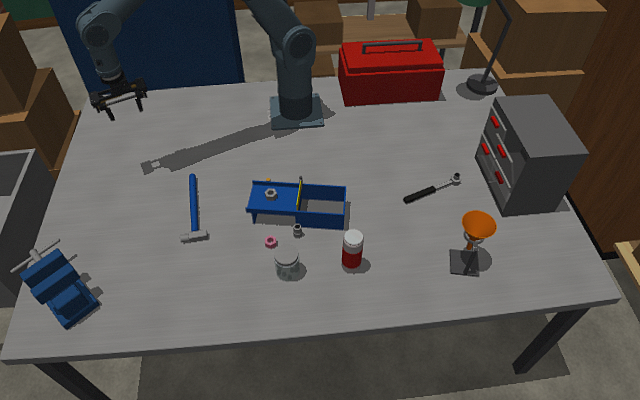

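View pics/side0.png

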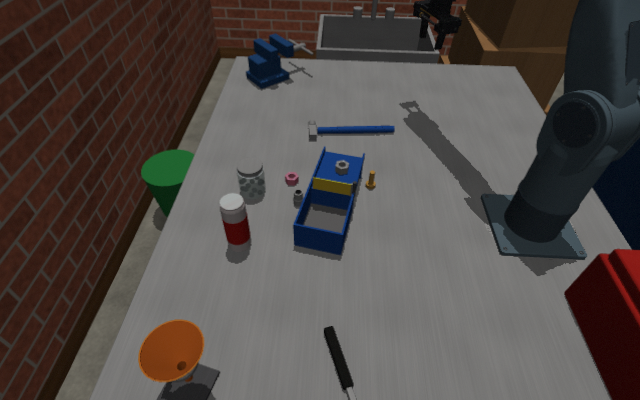

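The scene view shows the bin at columns 248–347, rows 180–228. The steel nut is on its shelf at (271,194), the yellow flap at (300,190), and the pink look-alike at (271,242). The side view agrees: nut at (342,167), flap at (333,186), bolt on the robot side. So bin x runs roughly along world +y.

Run:
```python
from h import *
for n in ['scene','side']:
    z=np.load(f'/tmp/{n}0.npz'); p,P,d=z['p'],z['P'],z['d']
    h=cv2.cvtColor(p,cv2.COLOR_RGB2HSV); H,S,V=[h[...,i].astype(int) for i in range(3)]
    box=np.zeros(H.shape,bool); 
    if n=='scene': box[172:235,240:352]=1; nb=(slice(185,204),slice(262,281))
    else: box[140:252,290:370]=1; nb=(slice(155,178),slice(332,352))
    ok=box&(d>0)
    bl=ok&(H>100)&(H<130)&(S>100); ye=ok&(H>20)&(H<35)&(S>120)
    B=P[bl]; Y=P[ye]
    top=B[(B[:,2]>.074)&(B[:,2]<.095)]
    r=cv2.minAreaRect(top[:,:2].astype(np.float32)*1000)
    print(n,'z of blue hist',np.histogram(B[:,2],bins=np.arange(0,.11,.01))[0],'rim rect',r,cv2.boxPoints(r).round().tolist())
    print(' flap',len(Y),Y.mean(0),Y[:,2].min(),Y[:,2].max(),'ends',Y[Y[:,0].argmin()],Y[Y[:,0].argmax()])
    m=np.zeros(H.shape,bool);m[nb]=1; m&=(S<90)&(d>0); N=P[m]; t=N[N[:,2]>.08]
    print(' nut',len(N),t.mean(0),np.percentile(N[:,2],[5,50,95]),cv2.minEnclosingCircle(t[:,:2].astype(np.float32)*1000))
```

```text
scene z of blue hist [  53  151  180  181  180  202 1138  450  372    2] rim rect ((552.1170043945312, -35.071197509765625), (324.2792663574219, 136.40365600585938), 78.25518798828125) [[452.0, -180.0], [586.0, -208.0], [652.0, 110.0], [518.0, 138.0]]
 flap 58 [ 0.55608059 -0.02795025  0.09596436] 0.07073859632749646 0.11079893794827611 ends [ 0.50276141 -0.01836289  0.10757774] [ 0.6067041  -0.03725925  0.08749886]
 nut 125 [ 0.5276458  -0.1210812   0.08646746] [0.06755703 0.08425181 0.0913529 ] ((525.496337890625, -120.74351501464844), 21.274490356445312)
side z of blue hist [ 154  228  255  254  258  296 1083  276  333    0] rim rect ((548.5241088867188, -31.6732177734375), (324.8968505859375, 126.29486083984375), 78.56519317626953) [[454.0, -178.0], [578.0, -203.0], [643.0, 115.0], [519.0, 140.0]]
 flap 416 [ 0.55060759 -0.02583916  0.0873152 ] 0.0652645523618468 0.10870109133033412 ends [ 0.49951324 -0.01507019  0.07815175] [ 0.60112263 -0.0372682   0.09879718]
 nut 158 [ 0.52215454 -0.11773083  0.08448205] [0.06468155 0.08178518 0.08647061] ((524.1409912109375, -120.5914077758789), 22.236465454101562)
```

Call:
apply_moves --commands '[[[1,1,-0.79,0,0,0,0.365],[1,1,-0.79,0,0,0,0.365],[1,1,-0.79,0,0,0,0.365],[1,1,-0.79,0,0,0,0.365],[1,1,-0.79,0,0,0,0.365],[1,1,-0.79,0,0,0,0.365],[1,1,-0.79,0,0,0,0.365],[1,1,-0.79,0,0,0,0.365]]]'

```text
time_s: 0.82
tcp_pos: [0.3671, -0.3827, 0.3027]
eef_rot: [-179.9, -0.0, -11.2]
force: [0.3, -0.1, -0.6]
width: 0.0883
grasp_force: 0.0
```

```bash
cat > go.py <<'E'
from h import *
import sys
def shift(o,yaw,c,y,z):
    ex=np.array([np.cos(yaw),np.sin(yaw)]); ey=np.array([-ex[1],ex[0]])
    M=T(); t=np.r_[o+c*ex+y*ey,z]; s=M[:3,:3].T@(t-M[:3,3])/.2
    Yt=np.r_[-ex,0]; Rt=np.column_stack([np.cross(Yt,[0,0,-1]),Yt,[0,0,-1]])
    print('shift',s.round(3),'turn',(R.from_matrix(M[:3,:3].T@Rt).as_rotvec()/(np.pi/2)).round(3),'tcp',M[:3,3].round(4), 'bin',((M[:2,3]-o)@ex).round(4),((M[:2,3]-o)@ey).round(4),'w',state()['width'],'F',state()['force'].round(1),'t',state()['time_s'])
E
python3 -c "
from go import *
shift(np.array([.5518,-.026]),np.radians(78.4),-.083,.007,.27)"
```

```text
shift [ 0.522 -1.514  0.165] turn [-0.001 -0.     0.005] tcp [ 0.3671 -0.3827  0.3027] bin -0.3865 0.1092 w 0.08825559030525205 F [ 0.3 -0.1 -0.6] t 0.8167
```

Call:
apply_moves --commands '[[[1,0.26,-0.76,0.08,0,0,0.005],[1,0.26,-0.76,0.08,0,0,0.005],[1,0.26,-0.76,0.08,0,0,0.005],[1,0.26,-0.76,0.08,0,0,0.005]]]'

```text
time_s: 1.15
tcp_pos: [0.4467, -0.247, 0.2865]
eef_rot: [180.0, -0.0, -12.1]
force: [1.0, -0.3, 0.7]
width: 0.0885
grasp_force: 0.0
```

Call:
apply_moves --commands '[[[1,0.26,-0.76,0.08,0,0,0],[1,0.26,-0.76,0.08,0,0,0],[1,0.26,-0.76,0.08,0,0,0],[1,0.26,-0.76,0.08,0,0,0],[1,0.26,-0.76,0.08,0,0,0],[1,0.26,-0.76,0.08,0,0,0]]]'

```text
time_s: 1.65
tcp_pos: [0.5295, -0.1091, 0.2702]
eef_rot: [180.0, 0.0, -11.9]
force: [0.9, -0.1, -0.2]
width: 0.088
grasp_force: 0.0
```

```bash
python3 -c "
from go import *
shift(np.array([.5518,-.026]),np.radians(78.4),-.083,.007,.27)
p,d,m,E=grab('wrist'); P=cloud(d,m,E); cv2.imwrite('pics/w1.png',p[...,::-1]); np.savez('/tmp/w1.npz',p=p,P=P,d=d)"
```

```text
shift [-0.01  -0.014  0.001] turn [ 0.     0.    -0.003] tcp [ 0.5295 -0.1091  0.2702] bin -0.0858 0.0051 w 0.08803271954400076 F [ 0.9 -0.1 -0.2] t 1.65
```

View pics/w1.png

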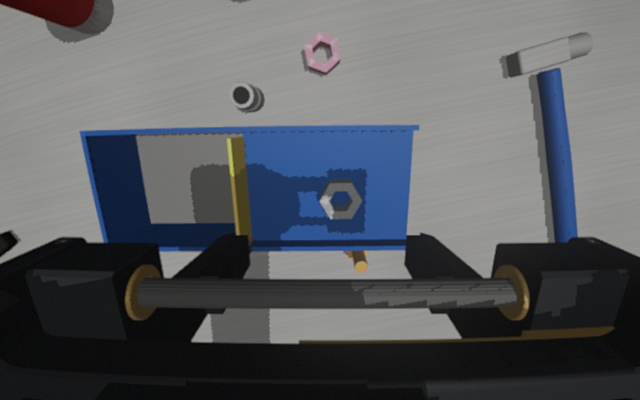

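The wrist view shows the nut at (341,200) on the shelf and the flap at columns 230–247. Bin +x points left, the bolt is at (358,260), and the socket is at (246,97).

Run:
```python
from h import *
z=np.load('/tmp/w1.npz'); p,P,d=z['p'],z['P'],z['d']
h=cv2.cvtColor(p,cv2.COLOR_RGB2HSV); H,S,V=[h[...,i].astype(int) for i in range(3)]
o=np.array([.5518,-.026]); yaw=np.radians(78.4); ex=np.array([np.cos(yaw),np.sin(yaw)]); ey=np.array([-ex[1],ex[0]])
Q=np.dstack([(P[...,:2]-o)@ex,(P[...,:2]-o)@ey,P[...,2]])*1000
m=np.zeros(H.shape,bool); m[175:225,310:370]=1
n=Q[m&(S<90)&(Q[...,2]>78)]; print('nut',len(n),n.min(0),n.max(0),cv2.minEnclosingCircle(n[:,:2].astype(np.float32)),np.median(n[:,2]))
y=Q[(H>20)&(H<35)&(S>120)&(Q[...,2]>60)&(abs(Q[...,0])<40)]; print('flap',y.min(0),y.max(0),np.median(y,0),np.polyfit(y[:,1],y[:,0],1))
m=np.zeros(H.shape,bool); m[100:248,70:430]=1
b=Q[m&(H>100)&(H<130)&(S>100)&(d>0)]
rim=b[b[:,2]>77]; print('rim',np.percentile(rim,[1,50,99],axis=0))
s=b[(b[:,2]>60)&(b[:,2]<70)]; print('shelf',np.percentile(s,[1,50,99],axis=0))
r=rim[rim[:,1]<-45]; print(np.polyfit(r[:,0],r[:,1],1),np.median(r,0))
```

```text
nut 917 [-119.31148017  -61.94116996   78.03051983] [-78.36493849  26.40153894 352.02695581] ((-97.10130310058594, -17.83817481994629), 45.424774169921875) 86.75109292565486
flap [-37.86331768 -51.95478677  70.65270216] [ -0.38315974  50.73823756 287.38382216] [-3.93803321 -8.16007352 95.13796517] [-0.00489077 -3.92558821]
rim [[-166.40250463  -62.30201965   77.1798149 ]
 [  27.39345662  -53.48394261   82.57886156]
 [ 152.05474445   59.29234187  275.20334384]]
shelf [[-170.08478366  -57.14100504   61.7807457 ]
 [ -77.54227069   -5.45939748   64.86998753]
 [ 148.14542403   58.81442319   68.82374002]]
[ 1.27541440e-02 -5.94224921e+01] [ -1.02518971 -59.90300282  82.83119673]
```

Call:
apply_moves --commands '[[[1,0,-0.005,0.2,0,0,-0.003],[1,0,-0.005,0.4,0,0,-0.003],[1,0,-0.005,0.55,0,0,-0.003],[1,0,-0.005,0.65,0,0,-0.003],[1,0,-0.005,0.685,0,0,-0.003],[1,0,-0.005,0.685,0,0,-0.003],[1,0,-0.005,0.685,0,0,-0.003]]]'

```text
time_s: 2.28
tcp_pos: [0.5293, -0.1101, 0.1345]
eef_rot: [180.0, -0.0, -11.9]
force: [-0.8, 0.7, -0.2]
width: 0.0882
grasp_force: 0.0
```

```bash
python3 -c "
from go import *
shift(np.array([.5518,-.026]),np.radians(78.4),-.0,.006,.133)
p,d,m,E=grab('side'); cv2.imwrite('pics/s2.png',cv2.resize(p[130:260,270:400,::-1],None,fx=4,fy=4))"
```

```text
shift [-0.006 -0.435  0.007] turn [ 0.    -0.001 -0.003] tcp [ 0.5293 -0.1101  0.1345] bin -0.0869 0.0052 w 0.08820717263270676 F [-0.8  0.7 -0.2] t 2.2833
```

View pics/s2.png

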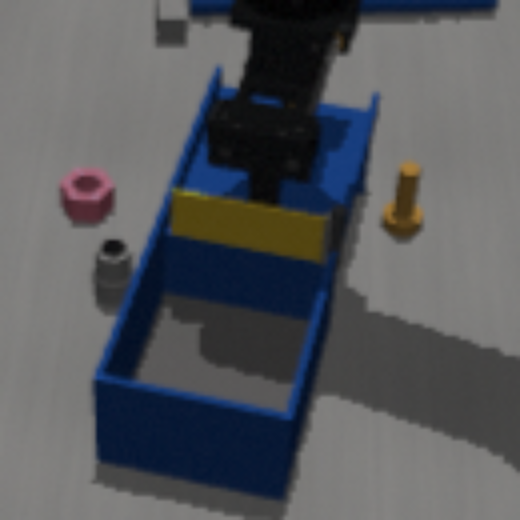

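Call:
apply_moves --commands '[[[1,0,-0.03,0,0,0,0],[1,0,-0.06,0,0,0,0],[1,0,-0.09,0,0,0,0],[1,0,-0.12,0,0,0,0],[1,0,-0.16,0,0,0,0],[1,0,-0.2,0,0,0,0],[1,0,-0.24,0,0,0,0],[1,0,-0.28,0,0,0,0],[1,0,-0.28,0,0,0,0]]]'

```text
time_s: 3.08
tcp_pos: [0.5411, -0.0509, 0.1337]
eef_rot: [-179.9, -0.0, -11.6]
force: [1.1, -1.3, -1.0]
width: 0.0879
grasp_force: 0.8
```

```bash
python3 -c "
from go import *
shift(np.array([.5518,-.026]),np.radians(78.4),-.0,.006,.133)
p,d,m,E=grab('side'); q,d,m,E=grab('wrist'); a=cv2.resize(p[130:260,270:400],(400,400)); cv2.imwrite('pics/s3.png',np.hstack([a,q[:400,180:580]])[...,::-1])"
```

```text
shift [-0.003 -0.133  0.004] turn [-0.001 -0.     0.   ] tcp [ 0.5411 -0.0509  0.1337] bin -0.0266 0.0055 w 0.08790893183674188 F [ 1.1 -1.3 -1. ] t 3.0833
```

View pics/s3.png

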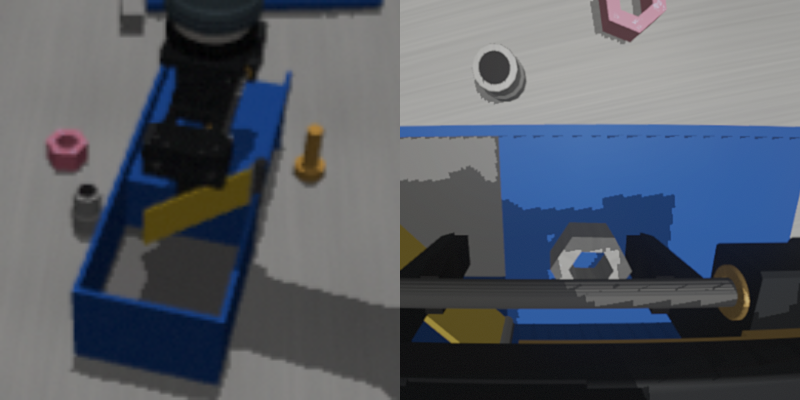

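The flap is held open and the nut is sliding along between the fingers. I'll keep pushing while narrowing the opening to 60 mm, so the front finger stays within 85 mm of the line.

Call:
apply_moves --commands '[[[0.92,0,-0.03,0,0,0,0],[0.84,0,-0.06,0,0,0,0],[0.76,0,-0.09,0,0,0,0],[0.68,0,-0.12,0,0,0,0],[0.6,0,-0.15,0,0,0,0],[0.52,0,-0.18,0,0,0,0],[0.44,0,-0.21,0,0,0,0],[0.37,0,-0.24,0,0,0,0],[0.37,0,-0.27,0,0,0,0],[0.37,0,-0.3,0,0,0,0]]]'

```text
time_s: 4.02
tcp_pos: [0.5528, 0.0063, 0.1337]
eef_rot: [-180.0, 0.0, -11.7]
force: [0.8, -0.9, 0.1]
width: 0.0603
grasp_force: 0.7
```

```bash
python3 -c "
from go import *
shift(np.array([.5518,-.026]),np.radians(78.4),-.0,.006,.133)
p,d,m,E=grab('side'); q,d,m,E=grab('wrist'); a=cv2.resize(p[130:260,270:400],(400,400)); cv2.imwrite('pics/s4.png',np.hstack([a,q[:400,180:580]])[...,::-1])"
```

```text
shift [-0.002  0.159  0.003] turn [-0.     0.    -0.001] tcp [0.5528 0.0063 0.1337] bin 0.0318 0.0055 w 0.06031475300827993 F [ 0.8 -0.9  0.1] t 4.0167
```

View pics/s4.png

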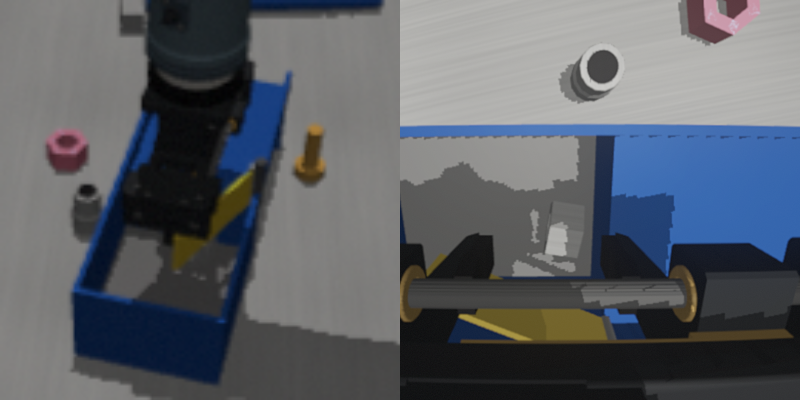

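The nut is tipping into the well, seen at wrist-half pixel (560,230). I'll hold briefly and check that it has dropped.

Call:
apply_moves --commands '[[[0.37,0,0,0,0,0,0],[0.37,0,0,0,0,0,0],[0.37,0,0,0,0,0,0],[0.37,0,0,0,0,0,0]]]'

```text
time_s: 4.45
tcp_pos: [0.5528, 0.005, 0.1338]
eef_rot: [-180.0, -0.0, -11.8]
force: [1.7, -0.3, -0.1]
width: 0.0608
grasp_force: 0.7
```

```bash
python3 -c "
from go import *
p,d,m,E=grab('side'); q,d,m,E=grab('wrist'); P=cloud(d,m,E); print(P[200:260:10,320:380:10,2].round(3)); a=cv2.resize(p[130:260,270:400],(400,400)); cv2.imwrite('pics/s5.png',np.hstack([a,q[:400,180:580]])[...,::-1])"
```

```text
[[0.007 0.027 0.029 0.027 0.005 0.011]
 [0.006 0.036 0.037 0.035 0.006 0.013]
 [0.006 0.041 0.042 0.042 0.005 0.014]
 [0.005 0.042 0.041 0.042 0.006 0.015]
 [0.005 0.041 0.042 0.042 0.007 0.017]
 [0.006 0.006 0.032 0.041 0.005 0.02 ]]
```

View pics/s5.png

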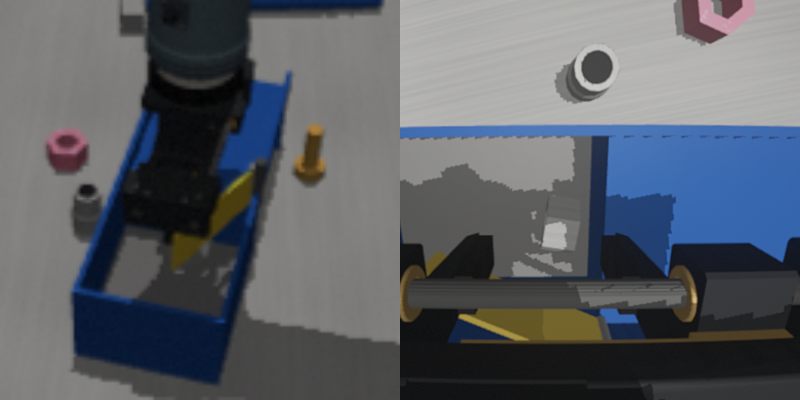

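The nut rests on the well floor, standing on a flat with its top at z 42 mm. Now I'll draw back along −x and then lift.

Call:
apply_moves --commands '[[[0.37,0,0.06,0,0,0,0],[0.37,0,0.12,0,0,0,0],[0.37,0,0.18,0,0,0,0],[0.37,0,0.24,0,0,0,0],[0.37,0,0.3,0,0,0,0],[0.37,0,0.36,0,0,0,0],[0.37,0,0.42,0,0,0,0],[0.37,0,0.48,0,0,0,0],[0.37,0,0.53,0,0,0,0],[0.37,0,0.53,0,0,0,0]]]'

```text
time_s: 5.38
tcp_pos: [0.5303, -0.1016, 0.1336]
eef_rot: [179.9, 0.0, -11.9]
force: [0.8, 0.3, 0.8]
width: 0.0607
grasp_force: 0.0
```

Call:
apply_moves --commands '[[[0.37,0,0,-0.15,0,0,0],[0.37,0,0,-0.3,0,0,0],[0.37,0,0,-0.45,0,0,0],[0.37,0,0,-0.6,0,0,0],[0.37,0,0,-0.7,0,0,0],[0.37,0,0,-0.7,0,0,0],[0.37,0,0,-0.7,0,0,0],[0.37,0,0,-0.7,0,0,0],[0.37,0,0,-0.7,0,0,0],[0.37,0,0,-0.7,0,0,0]]]'

```text
time_s: 6.22
tcp_pos: [0.5305, -0.0983, 0.2723]
eef_rot: [180.0, 0.2, -11.7]
force: [-0.1, 0.3, -0.6]
width: 0.0605
grasp_force: 0.0
```

```bash
python3 -c "
from go import *
shift(np.array([.5518,-.026]),np.radians(78.4),-.0,.006,.133)
p,d,m,E=grab('side'); q,d,m,E=grab('wrist'); a=cv2.resize(p[130:260,270:400],(400,400)); cv2.imwrite('pics/s6.png',np.hstack([a,q[:400,60:460]])[...,::-1])"
```

```text
shift [ 0.003 -0.376  0.697] turn [ 0.     0.002 -0.001] tcp [ 0.5305 -0.0983  0.2723] bin -0.0751 0.0064 w 0.06049460189285747 F [-0.1  0.3 -0.6] t 6.2167
```

View pics/s6.png

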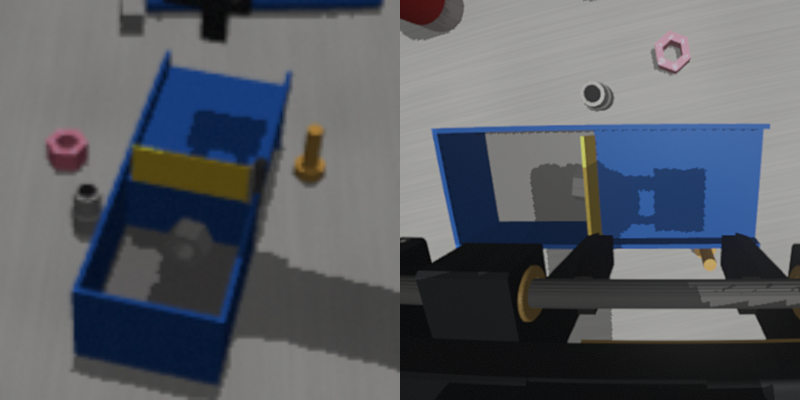

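The flap is shut (left half, 133–252, 147–200), the nut stands in the well at (187,240), and the socket, bolt and pink nut have not moved.

```bash
python3 -c "
from rig import *
print(hand_in())"
```

```text
the job is handed in; nothing more can be done
None
```

The nut is in the blue bin's well, the flap has swung shut by itself, nothing else near the bin moved, and the job was handed in at about 6.3 s on the robot's clock; the nut began sliding about 10 mm before the front finger reached the flap, because the gripper's 88 mm opening was too narrow to avoid that.

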